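# Fold the flap and shut the parts case

### The job

Close up the open parts case: with the fingertips, first push its upright inner flap down flat over the ferrules, and only then swing the lid over it by pushing until it is fully shut. Do not pick anything up, and leave the things in and around the case where they are.

Things in the scene. Friction and masses are not known exactly. Their poses are not given: they have to be found in the camera images.
- case: grey sheet-steel case, fixed to the bench right or left of the orange cloth, turned up to 0.45 rad; 140 (x) by 180 (y) mm, rim at 72 mm, walls 4 mm, inner floor at 16 mm. Origin: bench level under its centre; z up, x from front to hinged back, y to its left. A divider parts ferrules (left) from a reel (right). Hot plates and a block behind (up to 160 mm) are lower than the open lid's top
- case_flap (a joint): angle of the inner flap in rad: 0 folded flat on the divider (its stop), 1.57 upright; at the start 1.42 to 1.75. Aluminium plate 88 mm from hinge to free edge, 96 mm wide, 4 mm thick, inside the left wall; it folds towards the case's right (-y) by a push on its left face. Stiff hinge (0.05 N m, about 0.6 N at the free edge): it stays where it is left and does not fall by itself
- flap_hinge (a point): middle of the flap's width on its hinge line, which runs along the case's x, at case y +82 mm, z 60 mm (mid-thickness of the plate)
- flap_edge (a point): middle of the flap's free edge, on the face that is pushed: the left face when upright, the upper one (z 62 mm) when folded. It moves with the flap, 88 mm from the hinge
- case_lid (a joint): angle of the lid in rad: 0 shut (its stop), 1.57 upright, more leans back away from the front; at the start 1.65 to 1.9, limit 2.0. Grey plate 144 (hinge to front edge) by 186 mm, 4 mm thick, with a 10 mm skirt at front and sides. Shuts towards the case's front (-x) by a push on its outer (back) face. Stiff hinge (0.32 N m, about 2.5 N at the front edge): it stays where it is left and must be pushed all the way. An upright flap blocks it
- lid_hinge (a point): middle of the lid's hinge line, which runs along the case's y at its back rim, at case x +73 mm, z 73.5 mm (level with the lid's under face when shut; the outer face is 4 mm farther out)
- lid_edge (a point): middle of the lid's front edge on its outer face (the back face while open, the top face when shut, then z 77.5 mm); moves with the lid, 145 mm from the hinge
- ferrule_r02: loose grey ribbed ferrule, 7.4 mm thick, 30 mm long, lying on the floor of the case's left compartment, under the flap once folded; origin: centre of its underside. Stays there
- ferrule_r03: loose grey ribbed ferrule, 7.4 mm thick, 30 mm long, lying on the floor of the case's left compartment, under the flap once folded; origin: centre of its underside. Stays there
- ferrule_r05: loose grey ribbed ferrule, 7.4 mm thick, 30 mm long, lying on the floor of the case's left compartment, under the flap once folded; origin: centre of its underside. Stays there
- ferrule_r00: loose grey ribbed ferrule, 7.4 mm thick, 30 mm long, lying on the floor of the case's left compartment, under the flap once folded; origin: centre of its underside. Stays there
- solder_spool: reel of solder wire, 65 mm across, 46 mm high, standing in the case's right compartment; origin: centre of its underside. Stays there
- cot_jar: jar with orange screw lid, 62 mm across, 66 mm high, loose, in front of the left hot plate (a like jar far back right is part of the room); origin: centre of its underside. Not to be moved
- timer: pale dwell timer, 62 by 68 by 21 mm, loose, beside that jar; origin: centre of its underside. Not to be moved
- pliers: long-nose pliers with red grips, 161 by 52 by 11 mm, loose, far left on the bench; origin: centre of the underside. Not to be moved
- flux_brush: flux brush with wooden handle, 147 by 18 by 10 mm, lying loose at the right edge of the bench; origin: centre of its underside. Not to be moved
- lacquer_box: open red box, black inside, 142 by 124 by 57 mm, loose, on the other side of the orange cloth from the case; origin: centre of its underside. Not to be moved
There are look-alikes about, which are no part of the job. There is more than one size of the solder_spool; the one meant has the size given above.

How it is judged:
On the way, in this order (a step that is already met when the one before it is completed fails the run):
1. the flap is folded down flat while the lid is still open (value of joint case_flap below 0.08 rad and value of joint case_lid above 1 rad), for 0.2 s.
2. the lid is shut over it (value of joint case_lid below 0.05 rad and value of joint case_flap below 0.08 rad), for 0.2 s.
At the end, for the whole second after the job is handed in: The lid is shut to within 0.05 rad and the flap beneath it is flat to within 0.08 rad; the ferrules and the reel are still in the case (within 110 mm of its centre, below its rim) (all of step 2 and horizontal distance between each of ferrule_r02, ferrule_r03, ferrule_r05, ferrule_r00, solder_spool and case below 0.11 m and z of each of ferrule_r02, ferrule_r03, ferrule_r05, ferrule_r00, solder_spool in the frame of case below 0.045 m); the robot touches nothing.
It fails at once if the lid is swung down while the flap still stands up (value of joint case_lid below 1 rad and value of joint case_flap above 0.3 rad).
It fails at once if a thing in the case is lifted more than 30 mm off its floor (z of any of ferrule_r02, ferrule_r03, ferrule_r05, ferrule_r00, solder_spool in the frame of case above 0.046 m).
It fails at once if the brush, red box, jar, timer or pliers is moved or lifted more than 25 mm (distance of any of flux_brush, lacquer_box, cot_jar, timer, pliers from where it was at the start of the episode above 0.025 m).
It also fails if it takes over 58 s, if anything falls off the work surface, if the arm or the gripper's body presses on something with over 40 N, if the wrist force passes 120 N, or if a joint passes its speed limit or range.

### The arm

A 6-joint arm with a two-finger parallel gripper is mounted at the origin on a cart in front of the work surface, level with it; the furniture and walls round the work are solid. World frame = base frame: x ahead of the robot, y to its left, z up, the work surface at z = 0. Lengths are in m, angles in rad, forces in N, time in s.
With the tool pointing down it reaches from about 0.35 to 0.775 m from the base axis. Payload 5.5 kg.
Tool frame: the origin (TCP) lies midway between the tips of the shut fingers; the grasp point (between the pads) lies 19 mm behind it; y points along the fingers, x is the direction in which the jaws open and shut, and the axes are right-handed (so a half turn about y gives the same grasp; the last joint's range is limited). The gripper opens to 85 mm and grips with 20 to 120 N. Pads are 22 mm wide; open, the fingers measure 114 mm over their backs; the gripper's body (76 mm by 85 mm) begins 54 mm behind the grasp point. The pads swing forward as they close: fully open they stand 13 mm farther back than shut.
Start: joints at [1.197, 0.313, 0.046, 1.304, 0, 1.431], TCP at [0.133, 0.559, 0.231] pointing down, gripper open.
Joint ranges: [-2.76, 2.76], [-0.86, 1.69], [-1.03, 1.26], [-2.2, 2.34], [-1.47, 1.5], [-3.14, 3.14]. Speed limits (rad/s): [2.57, 2.57, 3.14, 3.14, 3.14, 3.14].

### API

Orientations are given as [roll, pitch, yaw] about the fixed x, y, z axes, in that order (R = Rz(yaw) Ry(pitch) Rx(roll)).
In Python, from workcell import env, viewer, workorder gives the robot as it stands.
- The arm moves only by the shell command python3 -m handwheel 'ROWS'. ROWS is JSON, a list that holds one entry, the list of rows, each a list of 7 numbers: the turn, a rotation vector about the tool's x, y, z in degrees, then the shift along the tool's x, y, z in m, then the closure, from 0 (fully open) to 1 (shut). A call has 1 to 8 rows; each row shifts and turns the commanded pose from where the row before left it, along the tool's axes as they then stand; what a row does not reach is not made up. A row lasts 1/12 s, in which the tool goes at most 41.7 mm and 7.16 degrees, less where a joint would pass 70% of its speed; a pose out of reach is approached as far as the arm can. A call is refused whole if a number of a shift passes 0.0417 or a number of a turn 7.16, either way. A call with a gripper value outside its range is refused whole. The fingers move at their own pace and stop on an object; the grip force is fixed at half the most. Time passes only in rows, so rows that do not move let the fingers close. It gives the time, the measured TCP pose, the force and the opening at its end, in the units of the state.
- env.get_obs(): the state, without advancing time (a new reading comes with each control period).
- viewer.snapshot(name): name is "scene" or "top" or "wrist"; returns the picture (384x512x3 uint8, red, green, blue); there is no depth.
- viewer.camera_model(name): a dict with "K" (3x3 intrinsics, pixels), "xyz" and "orientation" of the camera in the world. Camera axes: x right, y up, looking along -z (the intrinsics and any distortion apply to the point x, -y, -z); pixel columns grow to the right and rows downward; lengths in m; the calibration is good to about 2 mm. A picture is of the moment at which its call begins: read the wrist's pose just before it. camera_model takes no time and is no camera call; for the wrist camera it gives the pose at the moment of the call.
- workorder.hand_in(): hands the job in, once; it reports no verdict.
The state is a dict: "time": time; "qpos": joint angles; "qd": joint speeds; "joint_torque": joint torques, N m; "ee_pos": TCP position; "tool_rot": TCP orientation; "wrist_force": force on the tool from outside, world axes, zero at the start; "wrist_torque": the same for the moment, N m; "gripper_width": finger opening in m.
Only numpy, scipy, OpenCV 4.12 (cv2) and the standard library are available. Lean on these libraries where they do the work, as an engineer would, in place of code of your own. Each camera call takes 0.05 s, during which the arm holds its last target.

## Working session

There is one attempt and no reset: what is moved stays moved. The work goes in short steps, Python scripts to look and compute and a shell command to move; the robot and the scene stay as the last step left them, time stands still between calls to the robot, and variables do not carry over. Pictures are saved under pics/ and viewed, and the job is handed in when it is done.

```bash
ls; mkdir -p pics
python3 - <<'E'
from workcell import env, viewer, workorder
import cv2,numpy as np
np.set_printoptions(precision=4,suppress=True)
for n in ["scene","top","wrist"]:
    print(n,viewer.camera_model(n))
    im=viewer.snapshot(n); cv2.imwrite(f"pics/{n}0.png",cv2.resize(im[...,::-1],None,fx=1.5,fy=1.5,interpolation=cv2.INTER_CUBIC))
print(env.get_obs())
E
```

```text
pics
scene {'K': array([[491.1668,   0.    , 264.4597],
       [  0.    , 491.1668, 186.283 ],
       [  0.    ,   0.    ,   1.    ]]), 'xyz': array([ 0.7887, -1.163 ,  1.8436]), 'orientation': array([ 0.6465, -0.0044,  0.241 ])}
top {'K': array([[369.4582,   0.    , 254.8208],
       [  0.    , 369.4582, 187.7296],
       [  0.    ,   0.    ,   1.    ]]), 'xyz': array([0.2282, 0.1055, 1.4223]), 'orientation': array([ 0.1744,  0.0193, -1.5775])}
wrist {'K': array([[275.5075,   0.    , 252.2882],
       [  0.    , 275.5075, 189.1621],
       [  0.    ,   0.    ,   1.    ]]), 'xyz': array([0.0671, 0.5749, 0.3747]), 'orientation': array([-0.2634,  0.0028,  1.3378])}
{'time': 0.15, 'qpos': array([1.1974, 0.3138, 0.0452, 1.3036, 0.    , 1.4312]), 'qd': array([ 0.0004, -0.0026,  0.0034, -0.0005,  0.001 , -0.0004]), 'joint_torque': array([  0.0024, -48.1066,  29.8816,   0.0139,  -0.0002,   0.    ]), 'ee_pos': array([0.1331, 0.559 , 0.2306]), 'tool_rot': array([-1.5706,  0.0014,  1.337 ]), 'wrist_force': array([-0.1805,  0.6827,  0.2608]), 'wrist_torque': array([-0.0679,  0.0537, -0.0394]), 'gripper_width': 0.08587543773889557}
```

View pics/scene0.png

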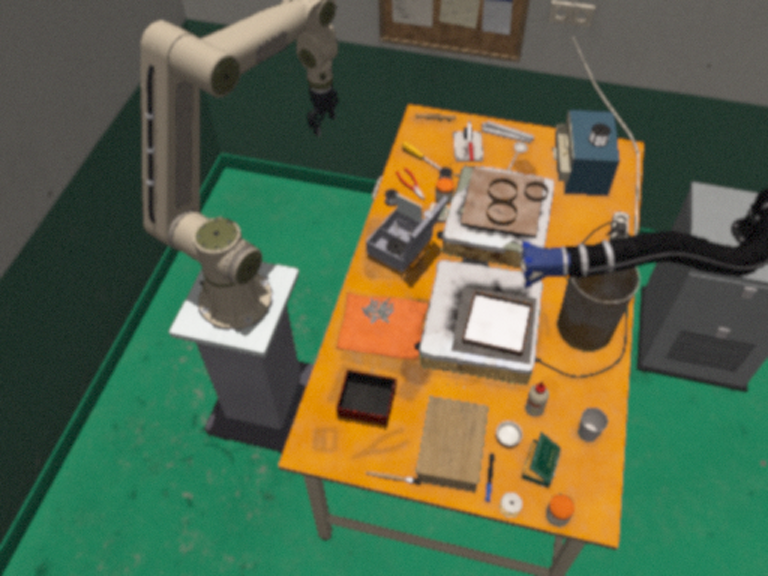

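View pics/top0.png

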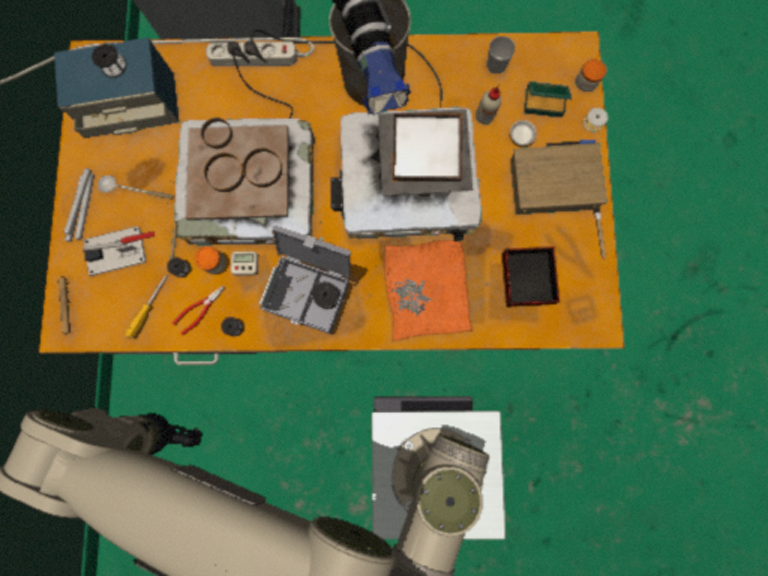

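View pics/wrist0.png

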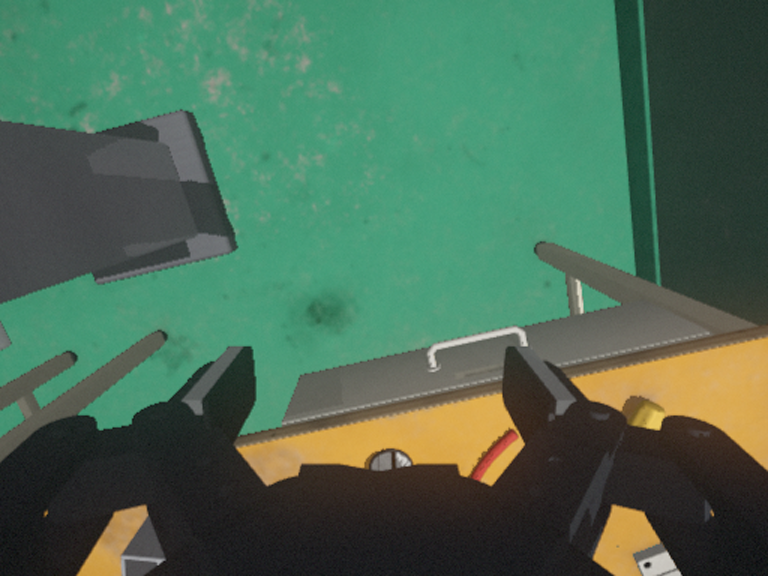

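```bash
cat > h.py <<'E'
import numpy as np
from scipy.spatial.transform import Rotation as Rn
np.set_printoptions(precision=4,suppress=True)
def proj(c,P):
    R=Rn.from_euler('xyz',c['orientation']).as_matrix()
    p=(np.atleast_2d(P)-c['xyz'])@R
    K=c['K']; return np.c_[K[0,0]*p[:,0]/-p[:,2]+K[0,2], K[1,1]*p[:,1]/p[:,2]+K[1,2]]
def ray(c,uv,z):
    R=Rn.from_euler('xyz',c['orientation']).as_matrix();K=c['K']
    d=R@np.array([(uv[0]-K[0,2])/K[0,0],-(uv[1]-K[1,2])/K[1,1],-1]); return c['xyz']+d*(z-c['xyz'][2])/d[2]
def case2w(cx,cy,yaw,P):
    return Rn.from_euler('z',yaw).apply(np.atleast_2d(P))+[cx,cy,0]
def w2case(cx,cy,yaw,P): return Rn.from_euler('z',yaw).inv().apply(np.atleast_2d(P)-[cx,cy,0])
def flap(a,x=0,r=.088,off=.002):  # hinge y .082 z .06; angle 0 -> -y ; left face off
    return [x,.082-r*np.cos(a)+off*np.sin(a),.06+r*np.sin(a)+off*np.cos(a)]
def lid(a,y=0,r=.145,off=.004):
    return [.073-r*np.cos(a)+off*np.sin(a),y,.0735+r*np.sin(a)+off*np.cos(a)]
E
python3 - <<'E'
import cv2
a=cv2.imread('pics/top0.png');b=cv2.imread('pics/scene0.png')
a=a[210:350,150:380];b=b[165:290,340:480]
cv2.imwrite('pics/topc.png',cv2.resize(a,None,fx=3.4,fy=3.4,interpolation=cv2.INTER_CUBIC))
cv2.imwrite('pics/scenec.png',cv2.resize(b,None,fx=4.5,fy=4.5,interpolation=cv2.INTER_CUBIC))
E
```

```text
(no output)
```

View pics/topc.png

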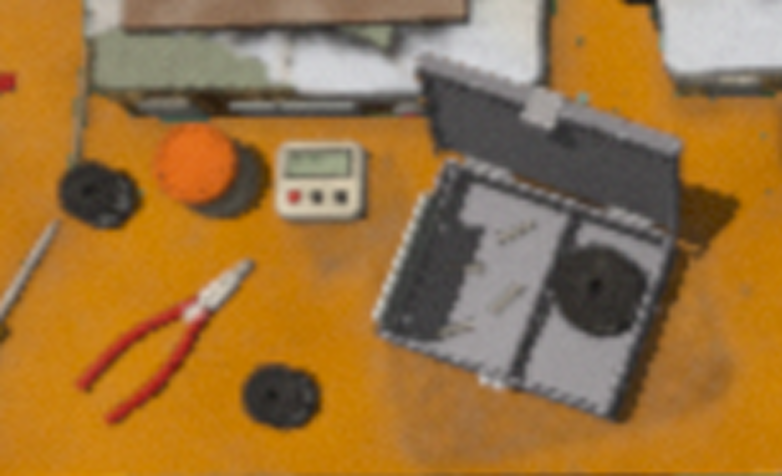

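View pics/scenec.png

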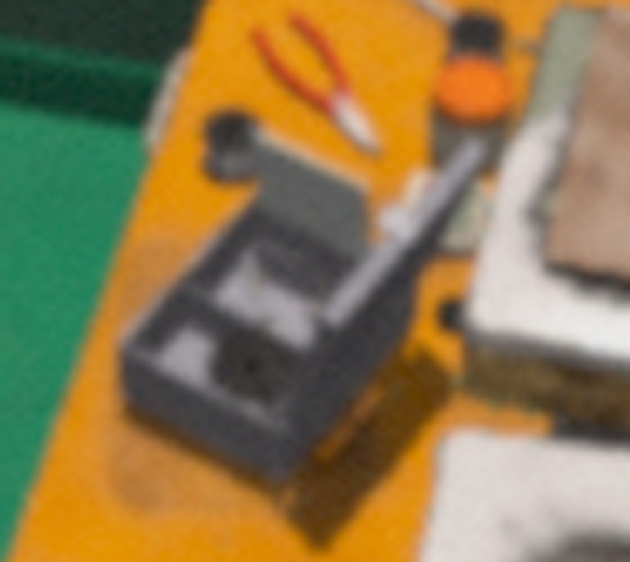

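```bash
cat > fit.py <<'E'
from h import *
import cv2
from workcell import viewer
from scipy.optimize import least_squares
ct,cs=viewer.camera_model('top'),viewer.camera_model('scene')
T=lambda u,v:np.array([(u/3.4+150)/1.5,(v/3.4+210)/1.5])
S=lambda u,v:np.array([(u/4.5+340)/1.5,(v/4.5+165)/1.5])
def pts(f,l):
    return [(ct,[-.07,-.09,.072],T(622,418)),(ct,[.07,-.09,.072],T(668,238)),(ct,[-.07,.09,.072],T(378,335)),
     (ct,lid(l,.093),T(424,57)),(ct,lid(l,-.093),T(682,143)),
     (cs,[-.07,-.09,.072],S(122,352)),(cs,[.07,-.09,.0],S(285,482)),(cs,[-.07,-.09,0],S(128,402)),
     (cs,flap(f,-.048),S(256,132)),(cs,flap(f,.048),S(370,188)),(cs,lid(l,.093),S(487,143)),]
def res(p):
    r=[]
    for c,P,uv in pts(p[3],p[4]): r+=list((proj(c,case2w(*p[:3],P))[0]-uv))
    return r
s=least_squares(res,[.42,.2,-.3,1.57,1.75],loss='soft_l1')
print(s.x); print(np.array(res(s.x)).reshape(-1,2))
np.save('fit.npy',s.x)
p=s.x
def draw(img,c,k=1.5):
    def L(A,col):
        q=(proj(c,case2w(*p[:3],A))*k).astype(int); cv2.polylines(img,[q.reshape(-1,1,2)],True,col,1)
    L([[a*.07,b*.09,.072] for a,b in((1,1),(1,-1),(-1,-1),(-1,1))],(0,255,0))
    L([flap(p[3],x,r) for x,r in((-.048,0),(.048,0),(.048,.088),(-.048,.088))],(255,255,0))
    L([lid(p[4],y,r) for y,r in((-.093,0),(.093,0),(.093,.145),(-.093,.145))],(255,0,255))
if __name__=='__main__':
  o=[]
  for n,c,b in(('top',ct,(210,350,150,380)),('scene',cs,(165,290,340,480))):
    im=cv2.imread(f'pics/{n}0.png'); im=cv2.resize(im,None,fx=3,fy=3,interpolation=cv2.INTER_CUBIC); draw(im,c,4.5)
    im=im[b[0]*3:b[1]*3,b[2]*3:b[3]*3]; cv2.imwrite(f'pics/{n}_ov.png',im)
E
python3 fit.py
```

```text
[ 0.4368  0.3218 -0.3272  1.438   1.8065]
[[-2.1741 -0.3235]
 [ 1.2281 -0.7968]
 [-0.2209  0.6658]
 [-1.2434 -0.4931]
 [-0.0867 -0.7559]
 [-2.0891 -1.4923]
 [-1.2314  1.3433]
 [-2.5148  0.7213]
 [ 0.6416  0.6525]
 [ 1.084   0.4754]
 [-1.5923 -0.0461]]
```

View pics/top_ov.png

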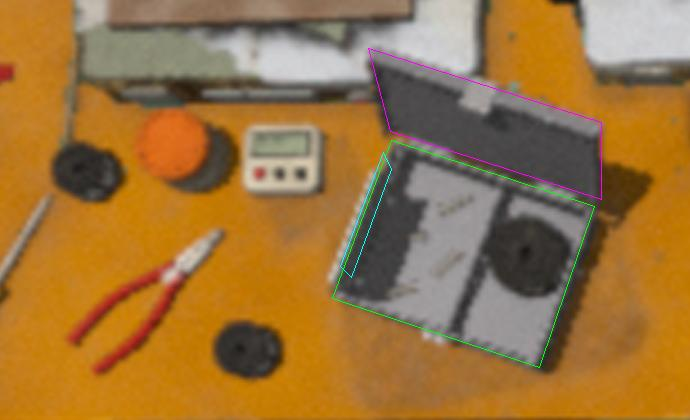

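View pics/scene_ov.png

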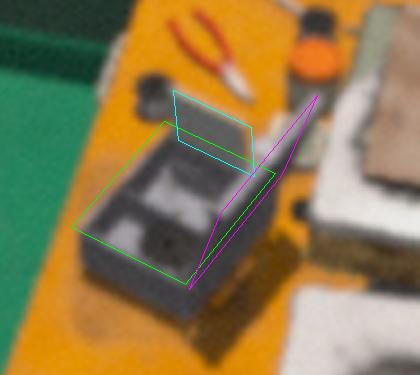

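```bash
python3 -m handwheel '[[[0,5.3,0,0,0,0,1],[0,0,0,0,0,-0.03,1],[0,0,0,0.003,0,-0.03,1],[0,0,0,0.004,0,-0.03,1],[0,0,0,0.004,0,-0.03,1],[0,0,0,0.004,0,-0.03,1],[0,0,0,0.004,0,-0.03,1],[0,0,0,0.004,0,-0.03,1]]]'
python3 - <<'E'
from fit import *
from workcell import env
import sys
o=env.get_obs();print(o['time'],o['ee_pos'],o['tool_rot'],o['gripper_width']);print(w2case(*s.x[:3],o['ee_pos']))
n=viewer.snapshot('wrist');c=viewer.camera_model('wrist');np.save('w1c.npy',c,allow_pickle=True)
im=cv2.resize(n[...,::-1],None,fx=1.5,fy=1.5);cv2.imwrite('pics/w1raw.png',im);draw(im,c);cv2.imwrite('pics/w1.png',im)
# nozzle triangulation
def rr(c,uv):
    R=Rn.from_euler('xyz',c['orientation']).as_matrix();K=c['K']
    return c['xyz'],R@np.array([(uv[0]-K[0,2])/K[0,0],-(uv[1]-K[1,2])/K[1,1],-1])
a,d=rr(ct,(257,72));b,e=rr(cs,(350,175))
t=np.linalg.lstsq(np.c_[d,-e],b-a,rcond=None)[0];print('nozzle',a+d*t[0],b+e*t[1])
E
```

```text
time: 0.82
ee_pos: [0.3408, 0.5132, 0.231]
tool_rot: [-1.571, 0.0, 1.245]
wrist_force: [-0.0, 1.3, 0.3]
gripper_width: -0.0001
[ 0.4368  0.3218 -0.3272  1.438   1.8065]
[[-2.1741 -0.3235]
 [ 1.2281 -0.7968]
 [-0.2209  0.6658]
 [-1.2434 -0.4931]
 [-0.0867 -0.7559]
 [-2.0891 -1.4923]
 [-1.2314  1.3433]
 [-2.5148  0.7213]
 [ 0.6416  0.6525]
 [ 1.084   0.4754]
 [-1.5923 -0.0461]]
0.8167 [0.3408 0.5132 0.231 ] [-1.5705  0.0005  1.2445] -0.00010931464310657439
[[-0.1524  0.1504  0.231 ]]
nozzle [0.8237 0.1165 0.2728] [0.8372 0.1245 0.2799]
```

View pics/w1.png

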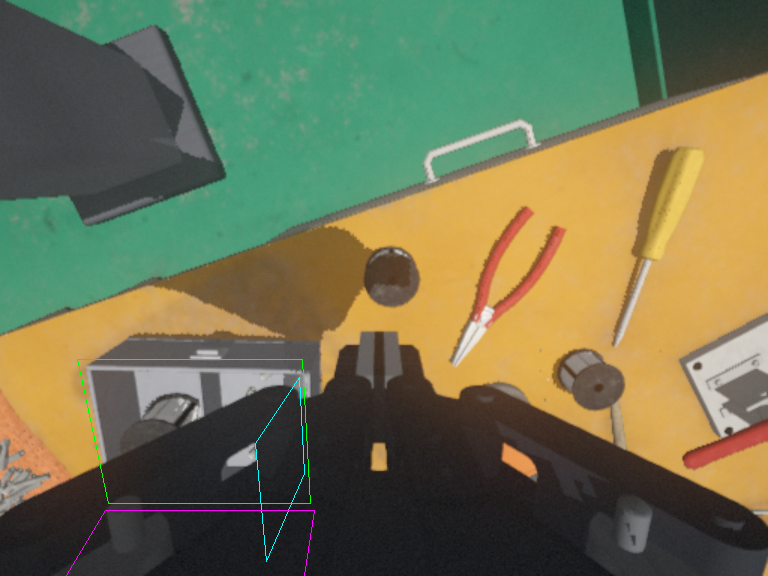

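```bash
python3 -c "
import cv2
a=cv2.imread('pics/w1raw.png')[320:480,60:340];cv2.imwrite('pics/w1z.png',cv2.resize(a,None,fx=2.8,fy=2.8,interpolation=cv2.INTER_CUBIC))"
```

```text
(no output)
```

View pics/w1z.png

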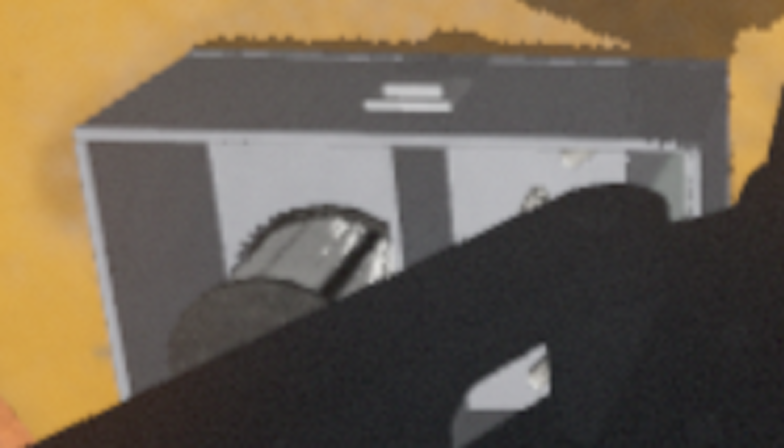

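```bash
python3 - <<'E'
import re
t=open('fit.py').read()
t=t.replace("def pts(","cw=np.load('w1c.npy',allow_pickle=True).item()\nW=lambda u,v:np.array([(u/2.8+60)/1.5,(v/2.8+320)/1.5])\ndef pts(")
t=t.replace(" return [(ct,"," return [(cw,[-.07,-.09,.072],W(77,130)),(cw,[-.07,.09,.072],W(700,145)),(cw,[-.07,-.09,0],W(195,50)),(cw,[-.07,.09,0],W(728,60)),(ct,",1)
open('fit.py','w').write(t)
E
python3 fit.py
python3 - <<'E'
from fit import *
im=cv2.imread('pics/w1raw.png'); im=cv2.resize(im,None,fx=2.8,fy=2.8);draw(im,cw,1.5*2.8)
cv2.imwrite('pics/w1z2.png',im[896:1344,168:952])
E
```

```text
[ 0.4458  0.3213 -0.3544  1.4351  1.7466]
[[-2.0948  0.2541]
 [-0.9777  0.0657]
 [ 3.7628 -3.3155]
 [ 0.4368 -2.8398]
 [-2.7295 -2.3185]
 [ 1.6335 -2.3984]
 [-0.2462 -2.5402]
 [-0.9776 -1.3564]
 [-0.2616 -0.2124]
 [-0.4687 -1.5369]
 [-0.062   1.8315]
 [-0.9338  0.6769]
 [ 2.9329  1.1019]
 [ 3.1221  1.2825]
 [-1.0942 -0.0589]]
[ 0.4458  0.3213 -0.3544  1.4351  1.7466]
[[-2.0948  0.2541]
 [-0.9777  0.0657]
 [ 3.7628 -3.3155]
 [ 0.4368 -2.8398]
 [-2.7295 -2.3185]
 [ 1.6335 -2.3984]
 [-0.2462 -2.5402]
 [-0.9776 -1.3564]
 [-0.2616 -0.2124]
 [-0.4687 -1.5369]
 [-0.062   1.8315]
 [-0.9338  0.6769]
 [ 2.9329  1.1019]
 [ 3.1221  1.2825]
 [-1.0942 -0.0589]]
```

View pics/w1z2.png

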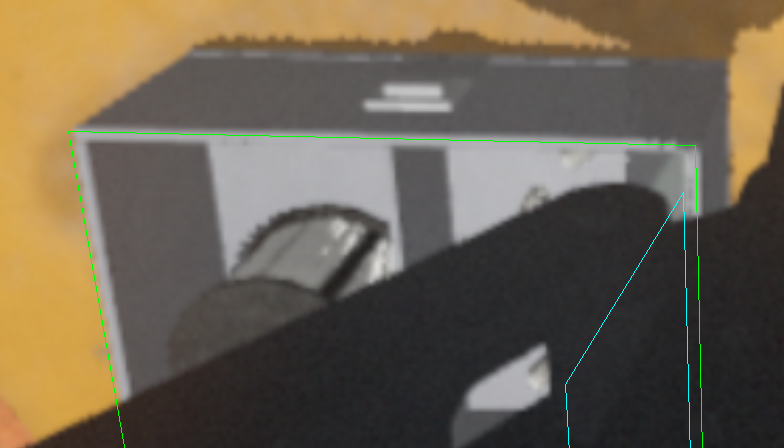

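View pics/top_ov.png

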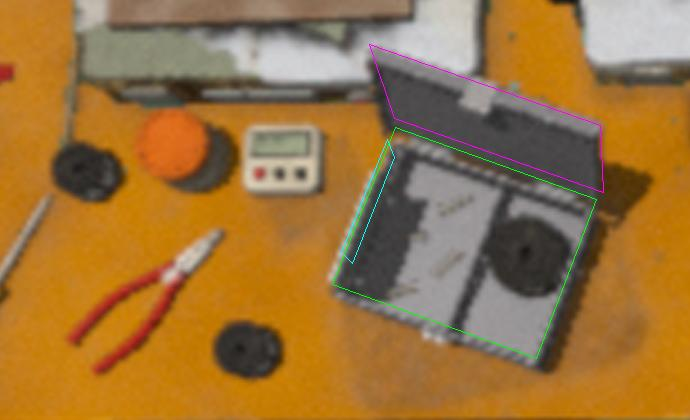

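Run:
```python
from fit import *
from workcell import env
c=viewer.camera_model('wrist');n=viewer.snapshot('wrist');np.save('w1c.npy',c,allow_pickle=True)
im=cv2.resize(n[...,::-1],None,fx=1.5,fy=1.5);cv2.imwrite('pics/w2raw.png',im)
a=im[320:480,60:340];cv2.imwrite('pics/w2z.png',cv2.resize(a,None,fx=2.8,fy=2.8,interpolation=cv2.INTER_CUBIC))
o=env.get_obs();print(o['time'],o['ee_pos'],o['qd'])
```

```text
[ 0.4458  0.3213 -0.3544  1.4351  1.7466]
[[-2.0948  0.2541]
 [-0.9777  0.0657]
 [ 3.7628 -3.3155]
 [ 0.4368 -2.8398]
 [-2.7295 -2.3185]
 [ 1.6335 -2.3984]
 [-0.2462 -2.5402]
 [-0.9776 -1.3564]
 [-0.2616 -0.2124]
 [-0.4687 -1.5369]
 [-0.062   1.8315]
 [-0.9338  0.6769]
 [ 2.9329  1.1019]
 [ 3.1221  1.2825]
 [-1.0942 -0.0589]]
0.9167 [0.3437 0.5127 0.2304] [ 0.0546 -0.0235 -0.033   0.0201  0.0336  0.0403]
```

View pics/w2z.png

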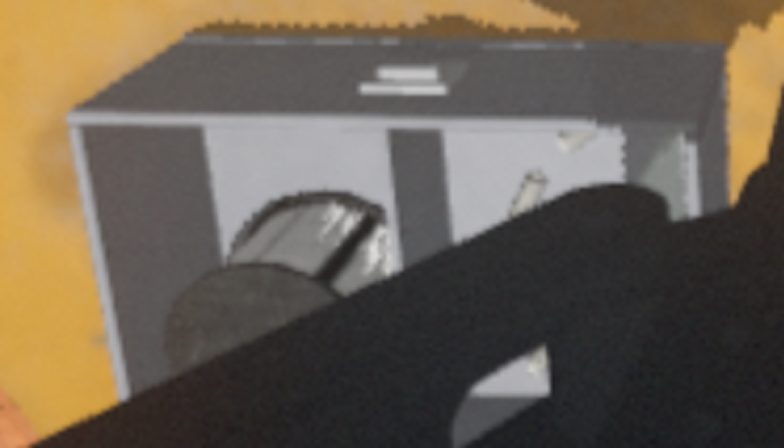

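```bash
sed -i 's/W(77,130)/W(68,113)/;s/W(700,145)/W(697,128)/;s/W(195,50)/W(188,36)/;s/W(728,60)/W(724,47)/' fit.py
python3 fit.py; python3 - <<'E' >/dev/null
from fit import *
im=cv2.imread('pics/w2raw.png'); im=cv2.resize(im,None,fx=2.8,fy=2.8);draw(im,cw,1.5*2.8)
cv2.imwrite('pics/w2z2.png',im[896:1344,168:952])
E
```

```text
[ 0.4411  0.3224 -0.3491  1.423   1.7793]
[[-1.3985  1.0245]
 [-1.2118  0.1249]
 [ 4.3304 -2.7552]
 [ 0.6331 -3.1229]
 [-2.8839 -1.1197]
 [ 1.2995 -1.3048]
 [-0.5215 -1.1178]
 [-0.9613 -1.0901]
 [-0.1792 -0.2304]
 [-1.3393 -1.7926]
 [-0.8499  1.4633]
 [-1.7834  0.4237]
 [ 1.7951  0.9225]
 [ 2.0217  1.0297]
 [-1.2391  0.0506]]
```

View pics/w2z2.png

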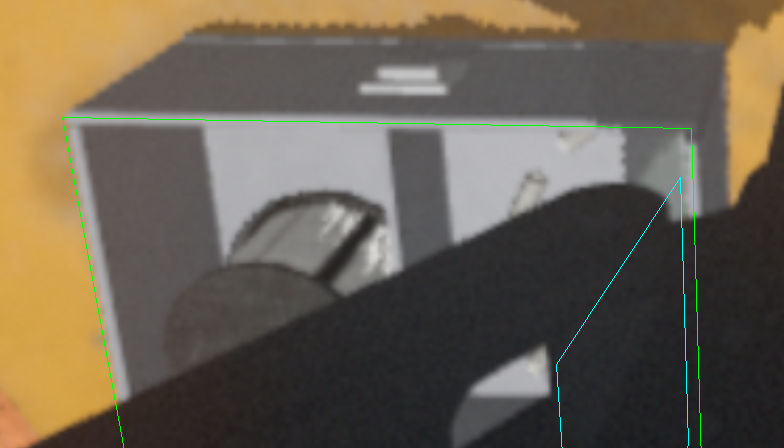

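View pics/top_ov.png

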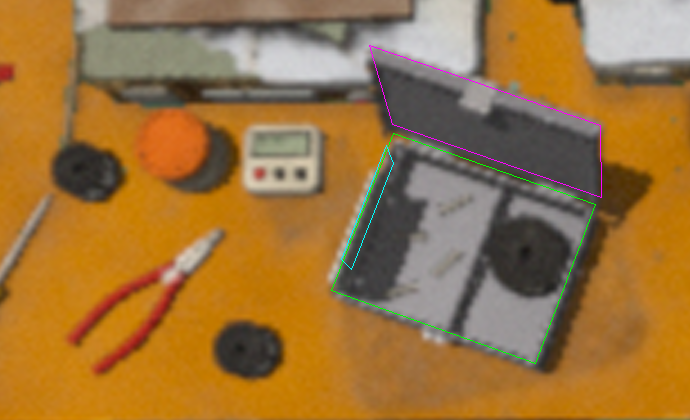

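```bash
cat > st.py <<'E'
from h import *
from workcell import env
o=env.get_obs();C=(.439,.322,-.335)
print(round(o['time'],2),'case',w2case(*C,o['ee_pos'])[0],'rot',o['tool_rot'],'F',Rn.from_euler('z',C[2]).inv().apply(o['wrist_force']))
E
python3 -m handwheel '[[[0,0,0,0,0,-0.03,1],[0,0,0,0,0,-0.03,1],[0,0,0,0,0,-0.03,1],[0,0,0,0,0,-0.02,1],[0,0,0,0,0.02,-0.01,1],[0,0,0,0,0.02,0,1],[0,0,0,0,0.01,0,1],[0,0,0,0,0,0,1]]]'
python3 - <<'E'
import runpy;runpy.run_path('st.py')
from workcell import viewer
import cv2
for n in('scene','top','wrist'):
    im=viewer.snapshot(n)[...,::-1]
    if n=='scene': im=cv2.resize(im[90:200,200:340],None,fx=5,fy=5,interpolation=cv2.INTER_CUBIC)
    if n=='top': im=cv2.resize(im[120:240,120:270],None,fx=5,fy=5,interpolation=cv2.INTER_CUBIC)
    cv2.imwrite(f'pics/{n}3.png',im)
runpy.run_path('st.py')
E
```

```text
time: 1.58
ee_pos: [0.4512, 0.4743, 0.1779]
tool_rot: [-1.567, 0.005, 1.245]
wrist_force: [-0.0, -0.7, -0.3]
gripper_width: 0.0001
1.58 case [-0.0385  0.1478  0.1779] rot [-1.5673  0.0051  1.2446] F [ 0.226  -0.6903 -0.256 ]
1.73 case [-0.0377  0.1499  0.1822] rot [-1.5711 -0.0007  1.2454] F [-0.9225  0.8252  0.2789]
```

View pics/scene3.png

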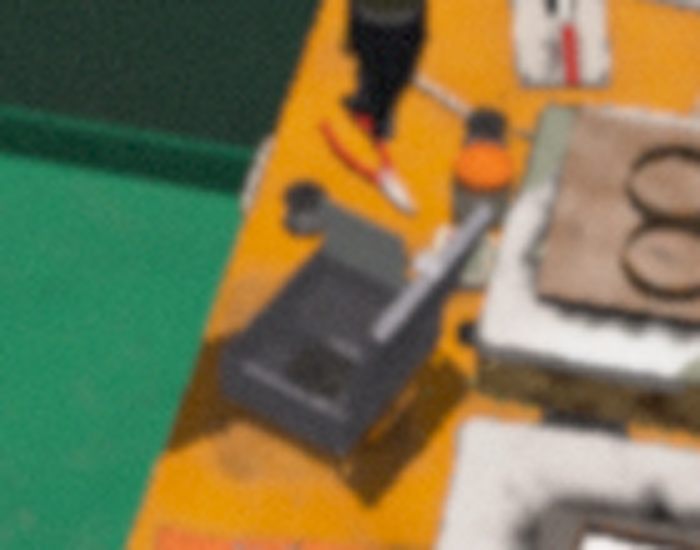

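View pics/top3.png

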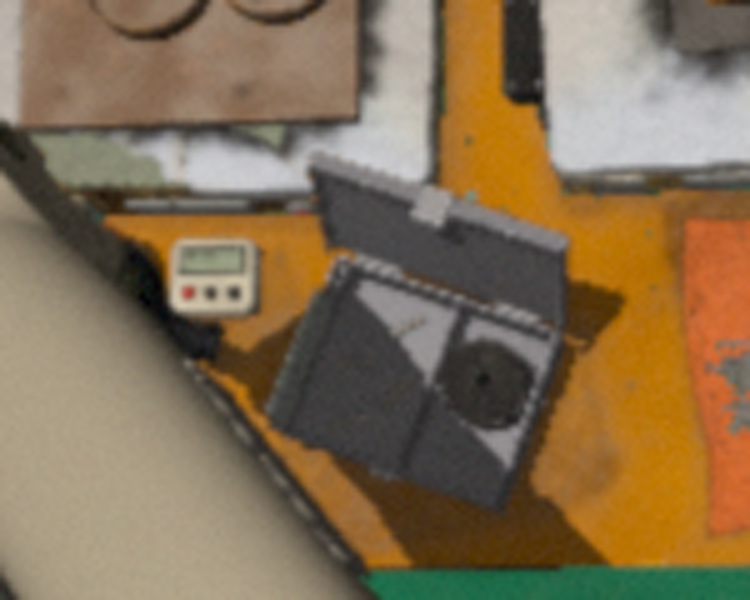

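View pics/wrist3.png

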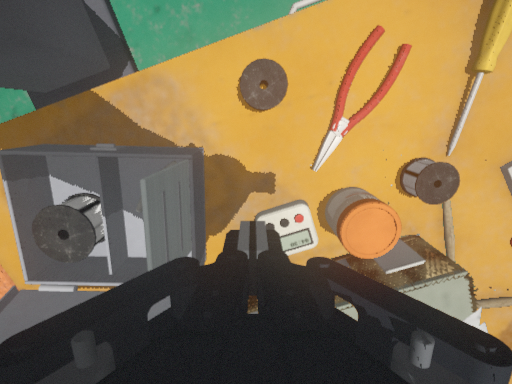

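Run:
```python
from workcell import viewer,env
import cv2,numpy as np
from h import *
c=viewer.camera_model('wrist');n=viewer.snapshot('wrist')
np.save('w4c.npy',c,allow_pickle=True);cv2.imwrite('pics/w4raw.png',n[...,::-1])
cv2.imwrite('pics/w4z.png',cv2.resize(n[130:310,0:230,::-1],None,fx=3.3,fy=3.3,interpolation=cv2.INTER_CUBIC))
import runpy;runpy.run_path('st.py')
```

```text
1.78 case [-0.0375  0.1503  0.1827] rot [-1.5717 -0.0017  1.2455] F [ 0.9909 -0.0458  0.0016]
```

View pics/w4z.png

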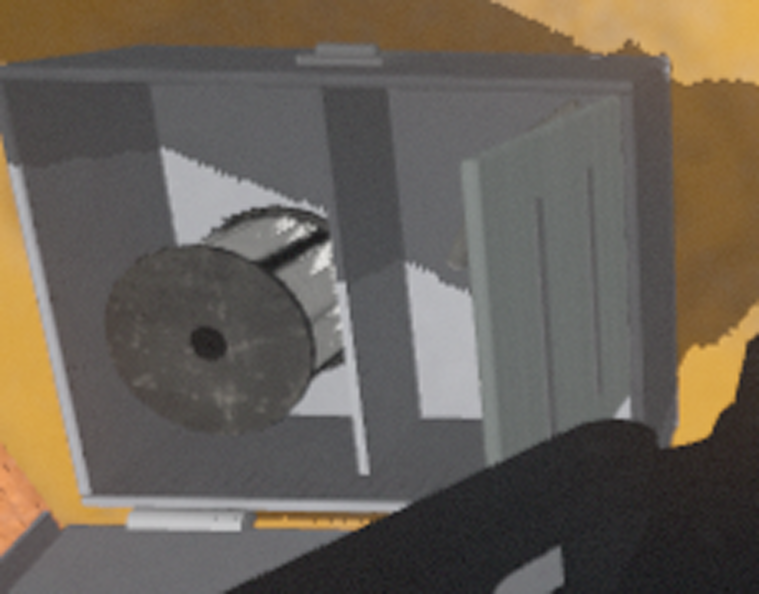

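```bash
cat > fit2.py <<'E'
from h import *
import cv2
from workcell import viewer
from scipy.optimize import least_squares
ct=viewer.camera_model('top');cw=np.load('w4c.npy',allow_pickle=True).item()
T=lambda u,v:np.array([(u/3.4+150)/1.5,(v/3.4+210)/1.5])
W=lambda u,v:np.array([u/3.3,v/3.3+130])
def pts(f,l): return [(cw,[-.07,.09,.072],W(637,81)),(cw,[-.07,-.09,.072],W(-2,65)),(cw,[.07,-.09,.072],W(80,507)),
  (cw,flap(f,-.048),W(480,160)),(cw,flap(f,-.048,.088,-.002),W(462,161)),(cw,flap(f,-.048,.005),W(618,97)),
  (ct,[-.07,-.09,.072],T(622,418)),(ct,[.07,-.09,.072],T(668,238)),(ct,lid(l,.093),T(424,57)),(ct,lid(l,-.093),T(682,143))]
def res(p): return np.array([proj(c,case2w(*p[:3],P))[0]-uv for c,P,uv in pts(p[3],p[4])]).ravel()
s=least_squares(res,[.44,.32,-.33,1.6,1.75],loss='soft_l1');p=s.x
if __name__=='__main__':
    print(p);print(res(p).reshape(-1,2));print(lid(p[4]),flap(p[3]))
E
python3 fit2.py
```

```text
[ 0.4312  0.3316 -0.2805  1.4621  1.8557]
[[ -2.8282 -17.4766]
 [ -4.559   -3.8922]
 [  8.9092  -3.8261]
 [  0.1262   1.9872]
 [ -0.0943   1.7885]
 [  0.0122   0.7693]
 [ -3.6659   0.3814]
 [ -1.9077  -0.6127]
 [ -5.2758   0.17  ]
 [ -3.4621  -2.5191]]
[np.float64(0.11759127122216093), 0, np.float64(0.2115312230286745)] [0, np.float64(0.07444432865290707), np.float64(0.147697843932988)]
```

```bash
python3 - <<'E'
t=open('fit2.py').read()
t=t.replace('def pts(f,l)','def pts(f,l,x)').replace('-.048','x-.048').replace('pts(p[3],p[4])','pts(*p[3:])').replace('1.75]','1.75,-.01]')
open('fit2.py','w').write(t)
E
python3 fit2.py
```

```text
[ 0.4395  0.3247 -0.3548  1.4618  1.7889 -0.0168]
[[-0.3729  0.8296]
 [-2.3732 -0.2475]
 [ 0.8522 -0.9847]
 [ 0.1403  0.2256]
 [-0.139  -0.4008]
 [ 0.1465  0.2143]
 [-3.676  -0.5878]
 [ 0.725  -0.7174]
 [-1.2641 -1.053 ]
 [-0.6102  0.0948]]
[np.float64(0.10827920478846773), 0, np.float64(0.21419960095712193)] [0, np.float64(0.07441602802221732), np.float64(0.14769540107120901)]
```

```bash
sed -i 's/C=.*/C=(.4395,.3245,-.35)/' st.py; python3 -m handwheel '[[[0,1.4,0,0,0.02,-0.01,1],[0,0,0,0,0.02,-0.01,1],[0,0,0,0,0.015,0,1],[0,0,0,-0.01,0,0,1],[0,0,0,-0.015,0,0,1],[0,0,0,-0.01,0,0,1],[0,0,0,0,0,0,1],[0,0,0,0,0,0,1]]]'; python3 st.py
```

```text
time: 2.45
ee_pos: [0.4604, 0.4366, 0.1279]
tool_rot: [-1.572, -0.002, 1.22]
wrist_force: [-1.1, 0.6, 0.5]
gripper_width: 0.0003
2.45 case [-0.0188  0.1124  0.1279] rot [-1.5721 -0.0023  1.2202] F [-1.269   0.1482  0.4865]
```

```bash
python3 -m handwheel '[[[0,0,0,-0.012,0,0,1],[0,0,0,-0.011,0,0,1],[0,0,0,-0.008,0.001,0,1],[0,0,0,-0.008,0.001,0,1],[0,0,0,-0.009,0.005,0,1],[0,0,0,-0.009,0.005,0,1],[0,0,0,0,0,0,1],[0,0,0,0,0,0,1]]]'; python3 st.py
python3 - <<'E'
from workcell import viewer
import cv2
n=viewer.snapshot('wrist');s=viewer.snapshot('scene')
cv2.imwrite('pics/w5.png',n[...,::-1])
cv2.imwrite('pics/s5.png',cv2.resize(s[90:200,200:340,::-1],None,fx=5,fy=5,interpolation=cv2.INTER_CUBIC))
E
```

```text
time: 3.12
ee_pos: [0.4404, 0.3823, 0.1144]
tool_rot: [-1.571, -0.0, 1.22]
wrist_force: [-0.3, 0.9, -0.8]
gripper_width: 0.0002
3.12 case [-0.019   0.0546  0.1144] rot [-1.5707 -0.0001  1.2197] F [-0.5553  0.7504 -0.7844]
```

View pics/w5.png

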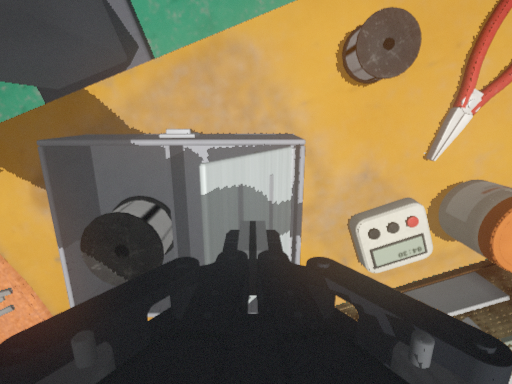

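View pics/s5.png

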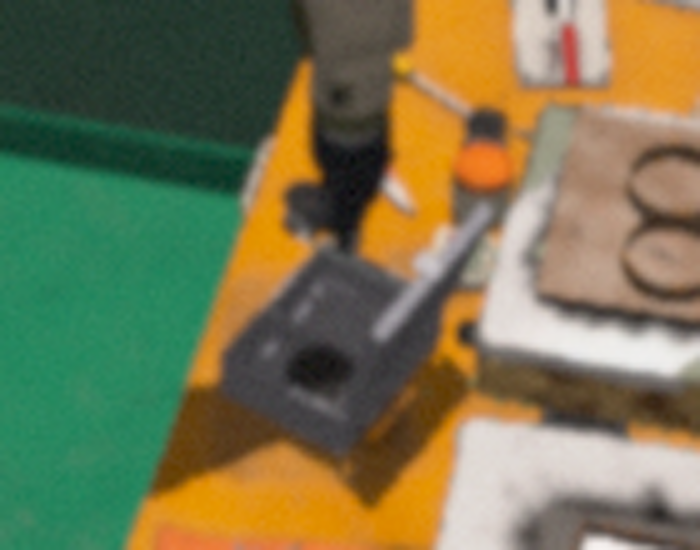

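```bash
python3 -m handwheel '[[[0,0,0,-0.008,0.006,0,1],[0,0,0,-0.007,0.008,0,1],[0,0,0,-0.005,0.009,0,1],[0,0,0,-0.005,0.009,0,1],[0,0,0,-0.003,0.009,0,1],[0,0,0,-0.001,0.009,0,1],[0,0,0,0,0,0,1],[0,0,0,0,0,0,1]]]'; python3 st.py
```

```text
time: 3.88
ee_pos: [0.4301, 0.3549, 0.0636]
tool_rot: [-1.57, 0.001, 1.22]
wrist_force: [-0.3, -0.2, 0.2]
gripper_width: 0.0001
3.88 case [-0.0193  0.0254  0.0636] rot [-1.5698  0.001   1.22  ] F [-0.2282 -0.3027  0.2076]
```

```bash
python3 -m handwheel '[[[0,0,0,0,0.002,0,1],[0,0,0,0,0.0015,0,1],[0,0,0,0,0.0015,0,1],[0,0,0,0,0,0,1],[0,0,0,0,0,0,1]]]'; python3 st.py
python3 - <<'E'
from workcell import viewer
import cv2
n=viewer.snapshot('wrist')
cv2.imwrite('pics/w6.png',n[...,::-1])
E
```

```text
time: 4.3
ee_pos: [0.4307, 0.3554, 0.0618]
tool_rot: [-1.572, -0.001, 1.22]
wrist_force: [-4.0, -3.9, 16.7]
gripper_width: 0.0001
4.3 case [-0.0188  0.0261  0.0618] rot [-1.572  -0.0013  1.2203] F [-2.4315 -4.9905 16.7362]
```

View pics/w6.png

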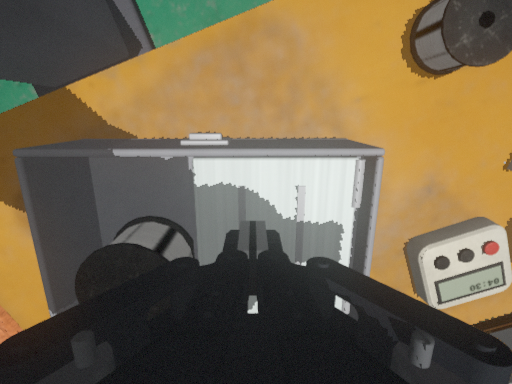

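```bash
python3 -m handwheel '[[[0,0,0,0,0,0,1],[0,0,0,0,-0.02,0,1],[0,0,0,0,-0.04,0,1],[0,0,0,0,-0.04,0,1],[0,0,0,0,-0.04,0,1],[0,0,0,0,-0.04,0,1],[0,0,0,0,-0.04,0,1],[0,0,0,0.005,-0.03,0,1]]]'; python3 st.py;python3 -m handwheel '[[[0,0,0,0,0,-0.03,1],[0,0,0,0,0,-0.035,1],[0,0,0,0,0,-0.035,1],[0,0,0,0,0,-0.035,1],[0,0,0,0,0,-0.035,1],[0,0,0,0,0,0,1],[0,0,0,0,0,0,1]]]'; python3 st.py
python3 - <<'E'
from workcell import viewer
import cv2
c=viewer.camera_model('wrist');n=viewer.snapshot('wrist');s=viewer.snapshot('scene')
import numpy as np;np.save('w7c.npy',c,allow_pickle=True)
cv2.imwrite('pics/w7.png',n[...,::-1])
cv2.imwrite('pics/s7.png',cv2.resize(s[60:200,200:370,::-1],None,fx=4,fy=4,interpolation=cv2.INTER_CUBIC))
n=viewer.snapshot('top')
cv2.imwrite('pics/t7.png',cv2.resize(n[120:240,120:290,::-1],None,fx=4,fy=4,interpolation=cv2.INTER_CUBIC))
E
```

```text
time: 5.02
ee_pos: [0.4322, 0.3597, 0.3136]
tool_rot: [-1.573, -0.003, 1.22]
wrist_force: [0.6, 1.0, 0.3]
gripper_width: 0.0001
5.02 case [-0.019   0.0305  0.3136] rot [-1.5732 -0.0029  1.2199] F [0.2348 1.1302 0.3358]
time: 5.6
ee_pos: [0.5933, 0.3003, 0.3075]
tool_rot: [-1.569, 0.001, 1.217]
wrist_force: [-1.0, -0.2, 0.8]
gripper_width: 0.0001
5.6 case [0.1528 0.03   0.3075] rot [-1.569   0.0012  1.2175] F [-0.9161 -0.5258  0.8093]
```

View pics/w7.png

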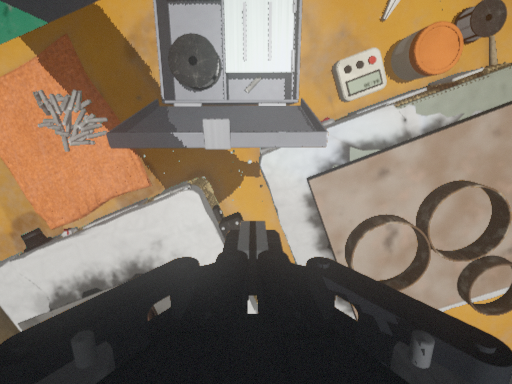

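View pics/s7.png

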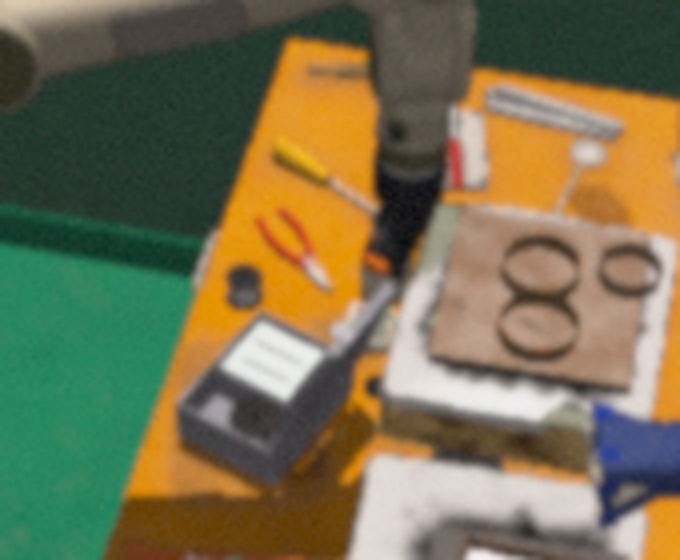

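View pics/t7.png

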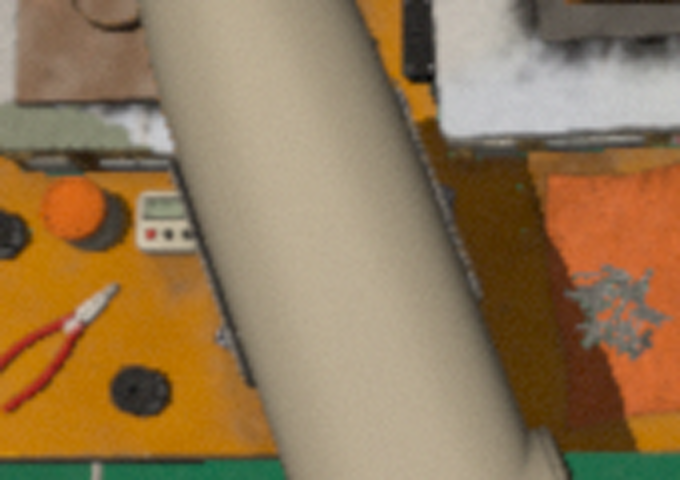

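Run:
```python
from h import *
c=np.load('w7c.npy',allow_pickle=True).item()
for uv in((113,146),(327,146)): print(w2case(.4395,.3245,-.35,ray(c,uv,.214)))
```

```text
[[ 0.1103 -0.09    0.214 ]]
[[0.1108 0.0936 0.214 ]]
```

```bash
python3 -m handwheel '[[[0,0,0,0,0.03,0,1],[0,0,0,0,0.035,0,1],[0,0,0,0,0.035,0,1],[0,0,0,0,0.018,0,1],[0,0,0,0,0,0,1],[0,0,0,0,0,0.012,1],[0,0,0,0,0,0.01,1],[0,0,0,0,0,0,1]]]'; python3 st.py
python3 - <<'E'
from workcell import viewer
import cv2
n=viewer.snapshot('wrist');s=viewer.snapshot('scene')
cv2.imwrite('pics/w8.png',n[...,::-1])
cv2.imwrite('pics/s8.png',cv2.resize(s[60:200,200:370,::-1],None,fx=4,fy=4,interpolation=cv2.INTER_CUBIC))
E
python3 st.py
```

```text
time: 6.42
ee_pos: [0.5695, 0.3105, 0.1939]
tool_rot: [-1.572, -0.002, 1.223]
wrist_force: [-0.3, 0.5, -0.3]
gripper_width: 0.0005
6.42 case [0.127  0.0315 0.1939] rot [-1.572  -0.0019  1.2225] F [-0.4605  0.3287 -0.2713]
6.52 case [0.1288 0.0315 0.1935] rot [-1.5734 -0.0022  1.2215] F [0.536  0.3167 0.9275]
```

View pics/w8.png

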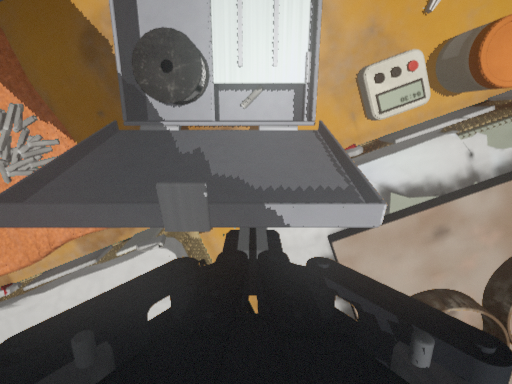

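View pics/s8.png

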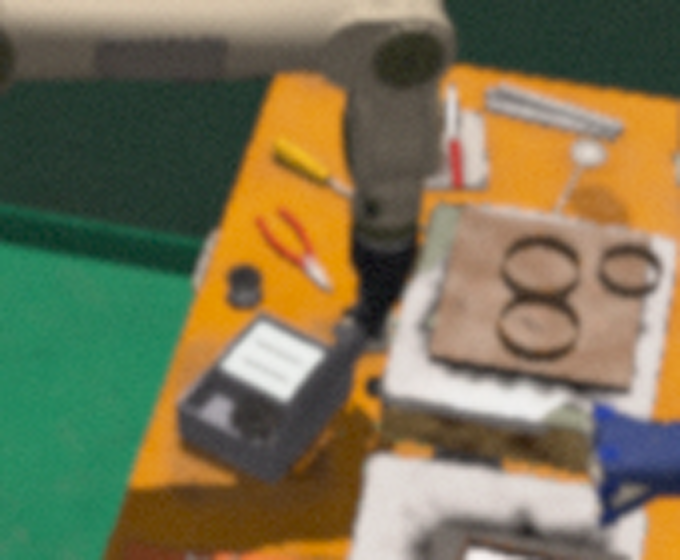

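```bash
python3 -m handwheel '[[[0,0,0,0,0.005,0.01,1],[0,0,0,0,0,0.015,1],[0,0,0,0,0,0.015,1],[0,0,0,0,0.001,0.015,1],[0,0,0,0,0.001,0.015,1],[0,0,0,0,0.004,0.015,1],[0,0,0,0,0.007,0.015,1],[0,0,0,0,0,0,1]]]'; python3 st.py
python3 - <<'E'
from workcell import viewer
import cv2
n=viewer.snapshot('wrist');s=viewer.snapshot('scene')
cv2.imwrite('pics/w9.png',n[...,::-1])
cv2.imwrite('pics/s9.png',cv2.resize(s[60:200,200:370,::-1],None,fx=4,fy=4,interpolation=cv2.INTER_CUBIC))
E
python3 st.py
```

```text
time: 7.18
ee_pos: [0.4757, 0.344, 0.1737]
tool_rot: [-1.571, -0.0, 1.222]
wrist_force: [-0.9, 0.3, 0.1]
gripper_width: 0.0004
7.18 case [0.0273 0.0307 0.1737] rot [-1.5706 -0.0004  1.2218] F [-0.9306 -0.0248  0.1461]
7.28 case [0.0294 0.031  0.1741] rot [-1.5718 -0.0009  1.2208] F [ 0.929   0.7507 -0.0897]
```

View pics/w9.png

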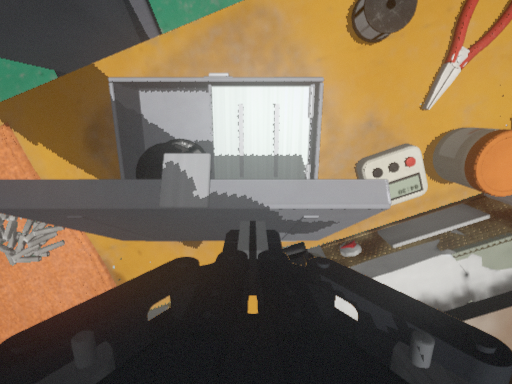

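View pics/s9.png

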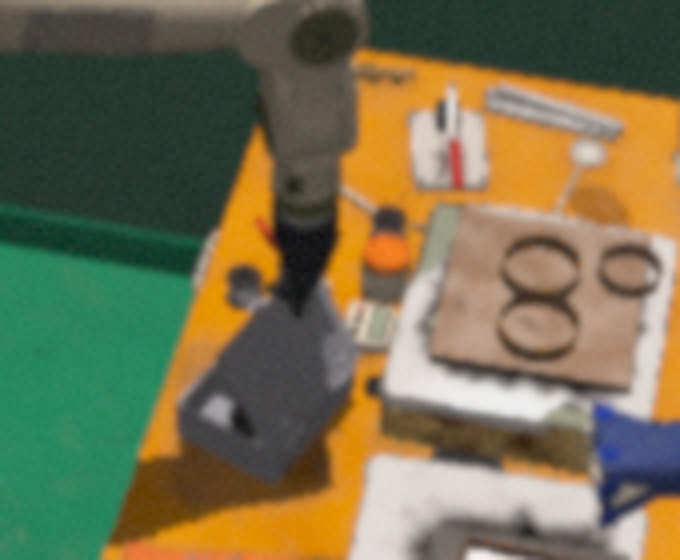

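```bash
python3 -m handwheel '[[[0,0,0,0,0.006,0.011,1],[0,0,0,0,0.008,0.01,1],[0,0,0,0,0.009,0.009,1],[0,0,0,0,0.0095,0.007,1],[0,0,0,0,0.0095,0.006,1],[0,0,0,0,0.01,0.006,1],[0,0,0,0,0.011,0.004,1],[0,0,0,0,0.009,0.003,1]]]'; python3 st.py
python3 -m handwheel '[[[0,0,0,0,0.01,0.002,1],[0,0,0,0,0.009,0.001,1],[0,0,0,0,0,0,1],[0,0,0,0,0,0,1]]]'; python3 st.py
python3 - <<'E'
from workcell import viewer
import cv2
n=viewer.snapshot('wrist')
cv2.imwrite('pics/w10.png',n[...,::-1])
E
```

```text
time: 7.95
ee_pos: [0.4256, 0.363, 0.1011]
tool_rot: [-1.572, -0.001, 1.22]
wrist_force: [2.2, 0.7, 0.7]
gripper_width: 0.0003
7.95 case [-0.0262  0.0314  0.1011] rot [-1.5717 -0.0013  1.2197] F [1.8458 1.4597 0.7275]
time: 8.28
ee_pos: [0.4214, 0.363, 0.0814]
tool_rot: [-1.57, 0.002, 1.22]
wrist_force: [0.5, 0.1, 0.1]
gripper_width: -0.0002
8.28 case [-0.0302  0.03    0.0814] rot [-1.5696  0.0017  1.2198] F [0.4117 0.2921 0.1498]
```

View pics/w10.png

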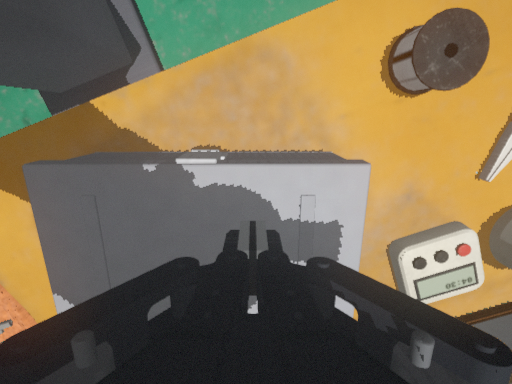

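Lid nearly shut. Press to the stop.

```bash
python3 -m handwheel '[[[0,0,0,0,0.002,0,1],[0,0,0,0,0.002,0,1],[0,0,0,0,0.001,0,1],[0,0,0,0,0,0,1],[0,0,0,0,0,0,1]]]'; python3 st.py
```

```text
time: 8.75
ee_pos: [0.4221, 0.3637, 0.0776]
tool_rot: [-1.571, -0.001, 1.22]
wrist_force: [0.6, 0.5, 1.1]
gripper_width: -0.0
8.75 case [-0.0297  0.0309  0.0776] rot [-1.5713 -0.0006  1.22  ] F [0.3597 0.6898 1.0514]
```

```bash
python3 -m handwheel '[[[0,0,0,0,0.0015,0,1],[0,0,0,0,0.0015,0,1],[0,0,0,0,0.0005,0,1],[0,0,0,0,0,0,1],[0,0,0,0,0,0,1],[0,0,0,0,0,0,1]]]'; python3 st.py
```

```text
time: 9.25
ee_pos: [0.4223, 0.3638, 0.0772]
tool_rot: [-1.573, -0.002, 1.22]
wrist_force: [-5.6, -3.6, 21.6]
gripper_width: -0.0004
9.25 case [-0.0297  0.031   0.0772] rot [-1.5727 -0.0021  1.2202] F [-3.9671 -5.3259 21.6365]
```

```bash
python3 -m handwheel '[[[0,0,0,0,0,0,1],[0,0,0,0,-0.015,0,1],[0,0,0,0,-0.03,0,1],[0,0,0,0,-0.035,0,1],[0,0,0,0,-0.035,0,1],[0,0,0,0,-0.03,0.02,1],[0,0,0,0,-0.02,0.03,1],[0,0,0,0,0,0,1]]]'; python3 -m handwheel '[[[0,0,0,0.04,0,0,1],[0,0,0,0.04,0,0,1],[0,0,0,0.04,0,0,1],[0,0,0,0.04,0,0,1],[0,0,0,0,0,0,1],[0,0,0,0,0,0,1],[0,0,0,0,0,0,1]]]'; python3 st.py
python3 - <<'E'
from workcell import viewer
import cv2
n=viewer.snapshot('wrist');s=viewer.snapshot('scene')
cv2.imwrite('pics/w11.png',n[...,::-1])
cv2.imwrite('pics/s11.png',cv2.resize(s[60:340,180:450,::-1],None,fx=2.1,fy=2.1,interpolation=cv2.INTER_CUBIC))
E
```

```text
time: 9.92
ee_pos: [0.3731, 0.3828, 0.2441]
tool_rot: [-1.573, -0.006, 1.223]
wrist_force: [-0.2, 0.8, 0.0]
gripper_width: -0.0003
time: 10.5
ee_pos: [0.4295, 0.5305, 0.2371]
tool_rot: [-1.57, 0.003, 1.22]
wrist_force: [-0.5, -1.0, 0.2]
gripper_width: 0.0003
10.5 case [-0.08    0.1901  0.2371] rot [-1.5697  0.0029  1.2204] F [-0.1722 -1.1261  0.165 ]
```

View pics/w11.png

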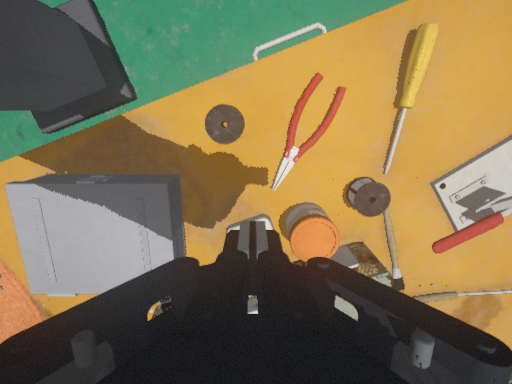

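View pics/s11.png

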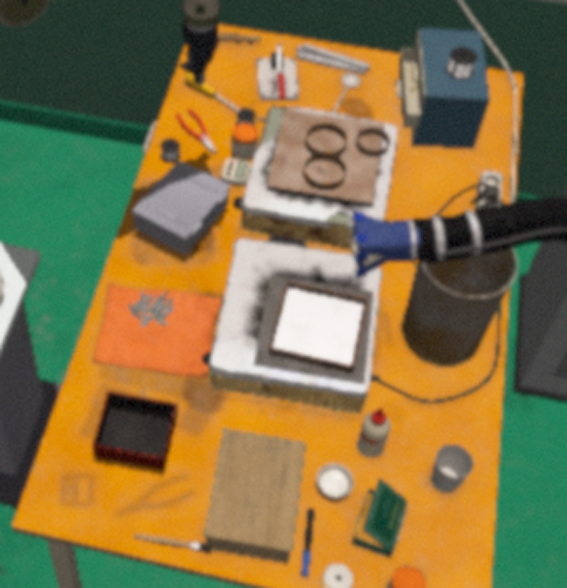

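The lid is shut, the neighbouring objects are where they were, and the robot is clear of everything. Handing in.

```bash
python3 -c "
from workcell import workorder
print(workorder.hand_in())"
```

```text
the job is handed in; nothing more can be done
None
```

The case is closed and the job is handed in at about 10.6 s. With shut fingertips I folded the flap flat first, then swung the lid over from behind until it was shut.

- **Flap:** it reached its stop at tip height 61.8 mm under about 17 N (flat is 62 mm). The wrist picture then showed it flat on the divider.
- **Lid:** it reached its stop at tip height 77.2 mm under about 22 N (shut is 77.5 mm). The pictures after I backed off show it closed.
- **Other things:** the jar, timer, pliers, red box and brush appear unmoved in the last pictures, by eye only. The gripper is clear of everything, with about 1 N on the wrist, which is sensor noise. The ferrules and reel are out of sight under the lid, so I could not check them again.
- **Disagreements:**
  - My first case fits from the different cameras differed by up to about 9 mm. One wrist picture was taken while the arm was still moving, and I had assumed the flap was centred along the case, but it sits about 17 mm forward.
  - After correcting for both, the fit's worst miss was about 4 pixels, and both stops came within 0.3 mm of their nominal heights.

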